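# Set up the stirring station for the next class

### The job

Get the stirring station ready for the next class: put the used beaker upright into the steel wash-up tray, and stand each of the three conical flasks upright in the middle of the magnetic stirrer that has the colour of its cap. The beaker and one flask were left on the wrong stirrers, so free those places as you need them. Set the glass down without dropping it, and leave the two brown bottles where they are.

Things in the scene. Friction and masses are not known exactly. Their poses are not given: they have to be found in the camera images.
- flask_red: Conical (Erlenmeyer) flask of clear glass with a red ribbed screw cap, 0.12 kg. Base 64 mm across, the cone narrows to a 25 mm neck at height 82 mm; the cap is 34 mm across and reaches from height 97 to 120 mm (the top). Origin: centre of the underside, z up. Lift it by the cap from above. At the start it stands on a stirrer of another colour.
- flask_blue: Conical (Erlenmeyer) flask of clear glass with a blue ribbed screw cap, 0.12 kg. Base 64 mm across, the cone narrows to a 25 mm neck at height 82 mm; the cap is 34 mm across and reaches from height 97 to 120 mm (the top). Origin: centre of the underside, z up. Lift it by the cap from above. At the start it stands on the bench.
- flask_yellow: Conical (Erlenmeyer) flask of clear glass with a yellow ribbed screw cap, 0.12 kg. Base 64 mm across, the cone narrows to a 25 mm neck at height 82 mm; the cap is 34 mm across and reaches from height 97 to 120 mm (the top). Origin: centre of the underside, z up. Lift it by the cap from above. At the start it stands on the bench.
- stirrer_red: Compact magnetic stirrer with a red housing, 112 x 112 mm, 40 mm high, fixed to the bench. On top a flat white round plate 100 mm across, its surface at height 40 mm: a flask belongs in the middle of it. Origin: centre of the underside, straight below the centre of the plate; z up; the black dial sticks out 9 mm from its front side (-x). At the start the beaker stands on it.
- stirrer_blue: Compact magnetic stirrer with a blue housing, 112 x 112 mm, 40 mm high, fixed to the bench. On top a flat white round plate 100 mm across, its surface at height 40 mm: a flask belongs in the middle of it. Origin: centre of the underside, straight below the centre of the plate; z up; the black dial sticks out 9 mm from its front side (-x).
- stirrer_yellow: Compact magnetic stirrer with a yellow housing, 112 x 112 mm, 40 mm high, fixed to the bench. On top a flat white round plate 100 mm across, its surface at height 40 mm: a flask belongs in the middle of it. Origin: centre of the underside, straight below the centre of the plate; z up; the black dial sticks out 9 mm from its front side (-x).
- beaker: Empty used glass beaker, open at the top, 50 mm across, 70 mm high, walls 2.5 mm thick, 0.06 kg; a small spout at its rim towards its +x sticks out 6 mm. Origin: centre of the underside, z up. It can be gripped across its outside just below the rim, away from the spout. At the start it stands on the red stirrer.
- tray: Wash-up tray of bright steel, 150 mm (its x) by 130 mm (its y), rim 20 mm high, walls and floor 3 mm thick, fixed to the bench. Origin: centre of the underside, so the floor inside is 3 mm above it.
- bottle_blue: Brown glass reagent bottle with a white label and a wide blue cap, 57 mm across, 104 mm high (cap 51 mm across, from height 80 mm up), 0.25 kg, loose on the bench. Not part of the job: stays where it is. Origin: centre of the underside, z up.
- bottle_red: Brown glass reagent bottle with a white label and a wide red cap, 57 mm across, 104 mm high (cap 51 mm across, from height 80 mm up), 0.25 kg, loose on the bench. Not part of the job: stays where it is. Origin: centre of the underside, z up.

How it is judged:
By the outcome, as a careful person would: the job done as asked, in the order asked, and still so for the second after the job is handed in, with the robot touching nothing.
It also fails if it takes over 118 s, if anything falls off the work surface, if the arm or the gripper's body presses on something with over 40 N, if the wrist force passes 120 N, or if a joint passes its speed limit or range.

### The arm

A 6-joint arm with a two-finger parallel gripper is mounted at the origin on the work surface. World frame = base frame: x ahead of the robot, y to its left, z up, the work surface at z = 0. Lengths are in mm, angles in rad, forces in N, time in s.
With the tool pointing down it reaches from about 325 to 925 mm from the base axis. Payload 3.1 kg.
Tool frame: the origin (TCP) lies on the centre line of the jaws, within the pads' length; the fingertips stand 14 mm ahead of it and the grasp point (between the pads) lies 5 mm behind it; z points along the fingers, y is the direction in which the jaws open and shut (so a half turn about z gives the same grasp; the last joint's range is limited). The gripper opens to 85 mm and grips with 20 to 120 N. Pads are 22 mm wide; open, the fingers measure 114 mm over their backs; the gripper's body (76 mm by 85 mm) begins 54 mm behind the grasp point. The pads swing forward as they close: fully open they stand 13 mm farther back than shut.
Start: joints at [-1.222, 0.217, 1.613, -0, 1.311, -0.112], TCP at [277.937, -559.813, 245.3] pointing down, gripper open.
Joint ranges: [-2.75, 2.75], [-0.78, 2.1], [0.31, 2.55], [-1.13, 4.27], [0.13, 2.63], [-2.58, 2.58]. Speed limits (rad/s): [2.79, 2.79, 3.14, 3.14, 3.14, 3.14].

### API

Orientations are given as a unit quaternion [w, x, y, z].
In Python, from cell import robot gives the robot as it stands.
- The arm moves only by the tool step_arm, never from a script. Its argument "series" is a list of rows, each an object with "delta_pos": the shift along the tool's x, y, z in units of 30 mm (1.0 is 30 mm), a list of three; "delta_rot": the turn, a rotation vector about the tool's x, y, z in rad, a list of three. In form: [{"delta_pos": [tx, ty, tz], "delta_rot": [ax, ay, az]}, ...]. A call has 1 to 5 rows; each row is the pose to reach, as a shift and turn from the pose commanded when the call began, along the tool's axes at that moment; what a row does not reach only later rows make up. A row lasts 1/12 s, in which the tool goes at most 41.7 mm and 7.16 degrees, less where a joint would pass 70% of its speed; a pose out of reach is approached as far as the arm can. A call with a gripper value outside its range is refused whole. "hand" is the opening, from 0 (shut) to 1 (fully open), set as the call begins (left out, the last holds). The fingers move at their own pace and stop on an object; the grip force is fixed at half the most. Time passes only in rows, so rows that repeat a pose let the fingers close. It gives the time, the measured TCP pose, the force and the opening at its end, in the units of the state.
- robot.read_state(): the state, without advancing time (a new reading comes with each control period).
- robot.get_image(name): name is "scene" or "side" or "wrist"; returns the picture (480x640x3 uint8, blue, green, red); there is no depth.
- robot.camera_model(name): a dict with "mtx" (3x3 intrinsics, pixels), "T" (4x4, takes a point from camera to world coordinates). Camera axes: x right, y down, z forward; pixel columns grow to the right and rows downward; lengths in mm; the calibration is good to about 2 mm. A picture is of the moment at which its call begins: read the wrist's pose just before it. camera_model takes no time and is no camera call; for the wrist camera it gives the pose at the moment of the call.
- robot.close_job(): hands the job in, once; it reports no verdict.
The state is a dict: "time_s": time; "joint_pos": joint angles; "qd": joint speeds; "effort": joint torques, N m; "tool_pos": TCP position; "tcp_rot": TCP orientation; "ft_force": force on the tool from outside, world axes, zero at the start; "moment": the same for the moment, N m; "width": opening from 0.0 (shut) to 1.0 (fully open).
Only numpy, scipy, OpenCV 4.12 (cv2) and the standard library are available. Lean on these libraries where they do the work, as an engineer would, in place of code of your own. Each camera call takes 0.05 s, during which the arm holds its last target. There are 200 camera calls.

## Working session

There is one attempt and no reset: what is moved stays moved. The work goes in short steps, Python scripts to look and compute and a tool call to move; the robot and the scene stay as the last step left them, time stands still between calls to the robot, and variables do not carry over. Pictures are saved under pics/ and viewed, about 12 in all and at most 16, crops included, and the job is handed in when it is done.

Besides the shell and the picture viewer there is one more tool, called after "Emit:" as a command line: name --argument value ..., lists and objects as JSON in quotes. step_arm: Moves the arm, as the interface text tells. Its arguments: {"type":"object","properties":{"series":{"type":"array","items":{"type":"object","properties":{"delta_pos":{"type":"array","items":{"type":"number"}},"delta_rot":{"type":"array","items":{"type":"number"}}}}},"hand":{"type":"number"}},"required":["series"]}

```bash
ls; mkdir -p pics
python3 - <<'E'
from cell import robot
import cv2
for n in("scene","side","wrist"):
    m=robot.camera_model(n); print(n,m["mtx"].round(1).tolist(),m["T"].round(3).tolist())
    cv2.imwrite(f"pics/{n}0.png",robot.get_image(n))
print(robot.read_state())
E
```

```text
pics
scene [[491.5, 0.0, 312.7], [0.0, 491.5, 235.3], [0.0, 0.0, 1.0]] [[-0.572, 0.548, -0.611, 1182.496], [0.82, 0.375, -0.432, 460.984], [-0.007, -0.748, -0.664, 727.536], [0.0, 0.0, 0.0, 1.0]]
side [[519.4, 0.0, 318.2], [0.0, 519.4, 240.1], [0.0, 0.0, 1.0]] [[-0.769, -0.447, 0.458, -19.271], [-0.64, 0.536, -0.551, 653.11], [0.001, -0.716, -0.698, 909.501], [0.0, 0.0, 0.0, 1.0]]
wrist [[426.7, 0.0, 311.4], [0.0, 426.7, 234.3], [0.0, 0.0, 1.0]] [[0.444, -0.858, -0.259, 342.766], [-0.896, -0.426, -0.126, -527.138], [-0.002, 0.288, -0.958, 373.346], [0.0, 0.0, 0.0, 1.0]]
{'time_s': 0.15, 'joint_pos': array([-1.22220731e+00,  2.17582271e-01,  1.61455328e+00,  8.50822386e-06,
        1.31131010e+00, -1.12231692e-01]), 'qd': array([ 0.00066173, -0.00115269, -0.00441625,  0.00146495,  0.0005578 ,
       -0.00098758]), 'effort': array([-1.61612738e-04, -3.97447908e+01, -3.04416847e+01, -1.59902293e-04,
        5.83199333e-03,  1.35759666e-05]), 'tool_pos': array([ 277.72850031, -559.24455038,  244.27376855]), 'tcp_rot': array([-9.20519075e-04,  9.73572593e-01,  2.28375891e-01, -1.05155448e-04]), 'ft_force': array([ 0.07828509, -0.15827117, -0.24655854]), 'moment': array([ 0.04932984, -0.00552927, -0.01053738]), 'width': 1.0018095431897582}
```

View pics/scene0.png

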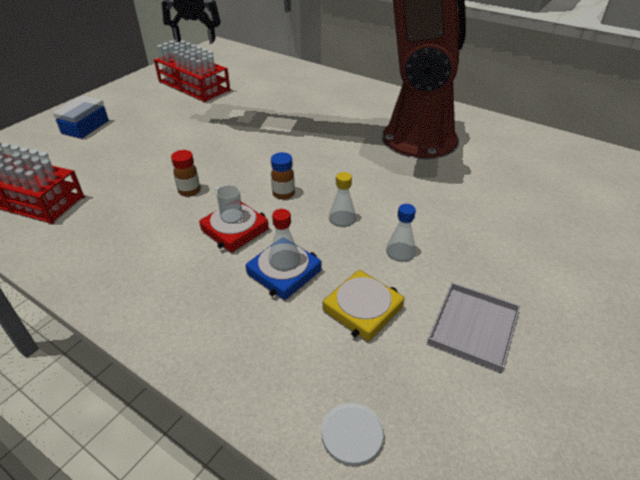

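View pics/side0.png

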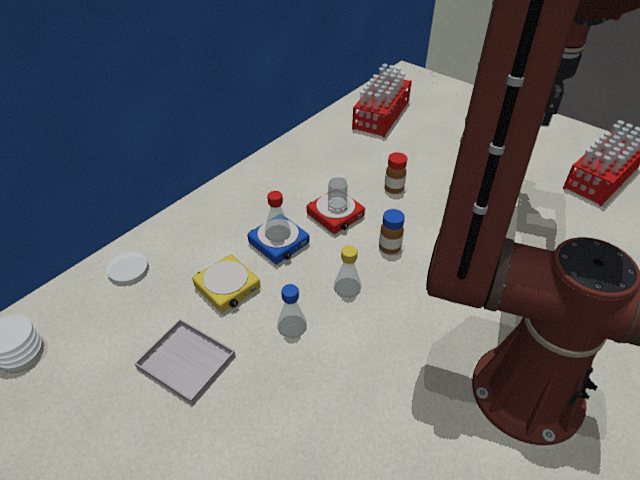

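The two views show:
- **Flasks:** the red flask is on the blue stirrer (scene 282,219; side 275,199). The yellow and blue flasks are on the bench (scene 344,181 and 406,213).
- **Beaker:** on the red stirrer (scene 228,200).
- **Tray:** at scene (475,325) and side (186,360).
- **Bottles:** near the red stirrer.

Next I triangulate these positions.

```bash
cat > h.py <<'E'
from cell import robot
import cv2, numpy as np
def P(m):
    return m["mtx"]@np.linalg.inv(m["T"])[:3]
def tri(m1,p1,m2,p2):
    X=cv2.triangulatePoints(P(m1),P(m2),np.float64(p1).reshape(2,1),np.float64(p2).reshape(2,1))[:,0]
    return X[:3]/X[3]
def plane(m,p,z):
    d=m["T"][:3,:3]@np.linalg.solve(m["mtx"],[p[0],p[1],1.]); o=m["T"][:3,3]
    return o+d*(z-o[2])/d[2]
E
python3 - <<'E'
from h import *
s,d=robot.camera_model("scene"),robot.camera_model("side")
np.set_printoptions(precision=1,suppress=True)
pts=dict(fr=((282,219),(275,199)),fb=((406,213),(290,293)),fy=((344,181),(349,254)),beakrim=((228,190),(338,182)),
pr=((233,219),(336,206)),pb=((284,262),(278,234)),py=((364,298),(226,278)),botr=((182,158),(397,160)),botb=((281,162),(393,218)),
tray1=((456,287),(234,354)),tray2=((519,303),(191,401)),tray3=((502,366),(137,364)),tray4=((430,332),(182,323)))
for k,(a,b) in pts.items(): print(k,tri(s,a,d,b))
# plates: white-disc ellipse at z=40
for c,m,pp in(("s",s,0),("d",d,1)):
    for k in("pr","pb","py"): print(c,k,plane(m,pts[k][pp],40))
E
```

```text
fr [643.2  10.5 146.5]
fb [452.5 173.3 107.9]
fy [427.9  11.4 107.4]
beakrim [ 599.2 -168.8  111.1]
pr [ 600.4 -165.5   34.1]
pb [643.6   8.8  34.2]
py [635.2 188.9  34.6]
botr [ 550.  -362.    94.5]
botb [ 428.4 -161.4   92.6]
tray1 [489.  310.3  11.4]
tray2 [471.1 430.4  19.9]
tray3 [618.1 447.5  14.5]
tray4 [625.9 323.2  18.1]
s pr [ 605.1 -160.8   40. ]
s pb [648.2  12.8  40. ]
s py [639.6 191.4  40. ]
d pr [ 596.  -159.4   40. ]
d pb [639.3  12.8  40. ]
d py [631.2 191.5  40. ]
```

Emit:
step_arm --series '[{"delta_pos": [1.2, -0.55, 0], "delta_rot": [0, 0, 0.092]}, {"delta_pos": [2.4, -1.1, 0], "delta_rot": [0, 0, 0.184]}, {"delta_pos": [3.6, -1.65, 0], "delta_rot": [0, 0, 0.276]}, {"delta_pos": [4.8, -2.2, 0], "delta_rot": [0, 0, 0.368]}, {"delta_pos": [6.0, -2.75, 0], "delta_rot": [0, 0, 0.461]}]' --hand 1

```text
time_s: 0.57
tool_pos: [403.0, -404.2, 244.9]
tcp_rot: [-0.0, 1.0, -0.003, -0.0]
ft_force: [1.2, -0.3, -0.9]
width: 0.998
```

Emit:
step_arm --series '[{"delta_pos": [0.8, -1, 0], "delta_rot": [0, 0, 0]}, {"delta_pos": [1.6, -2, 0], "delta_rot": [0, 0, 0]}, {"delta_pos": [2.4, -3, 0], "delta_rot": [0, 0, 0]}, {"delta_pos": [3.2, -4, 0], "delta_rot": [0, 0, 0]}, {"delta_pos": [4, -5, 0], "delta_rot": [0, 0, 0]}]'

```text
time_s: 0.98
tool_pos: [523.2, -254.1, 245.0]
tcp_rot: [-0.0, 1.0, -0.0, -0.0]
ft_force: [0.9, 0.0, 0.4]
width: 1.001
```

Emit:
step_arm --series '[{"delta_pos": [0.8, -1, 0], "delta_rot": [0, 0, 0]}, {"delta_pos": [1.6, -2, 0], "delta_rot": [0, 0, 0]}, {"delta_pos": [2.4, -2.9, 0], "delta_rot": [0, 0, 0]}, {"delta_pos": [2.4, -2.9, 0], "delta_rot": [0, 0, 0]}, {"delta_pos": [2.4, -2.9, 0], "delta_rot": [0, 0, 0]}]'

```text
time_s: 1.4
tool_pos: [595.2, -167.1, 244.7]
tcp_rot: [-0.0, 1.0, 0.002, -0.001]
ft_force: [-0.6, -0.3, 0.2]
width: 1.006
```

Run:
```python
from h import *
print(robot.read_state()["tool_pos"],robot.read_state()["joint_pos"].round(2)); print(robot.camera_model("wrist")["T"].round(3).tolist())
cv2.imwrite("pics/w1.png",robot.get_image("wrist"))
```

```text
[ 595.17177796 -167.07034145  244.69169209] [-0.39  0.2   1.63 -0.    1.31  1.18]
[[0.003, -0.957, -0.289, 667.939], [-1.0, -0.003, -0.001, -167.219], [0.0, 0.289, -0.957, 373.881], [0.0, 0.0, 0.0, 1.0]]
```

View pics/w1.png

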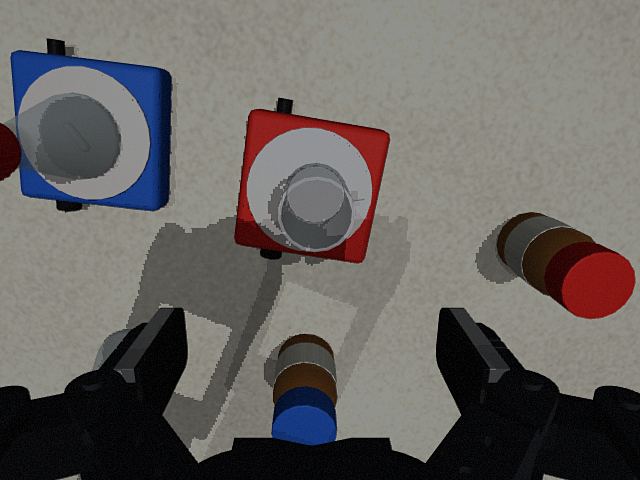

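Run:
```python
from h import *
i=cv2.imread("pics/w1.png")[110:270,230:400]
cv2.imwrite("pics/w1c.png",cv2.resize(i,None,fx=3.5,fy=3.5,interpolation=cv2.INTER_CUBIC))
m=robot.camera_model("wrist")
np.set_printoptions(precision=1,suppress=True)
print(plane(m,(309,190),40),"rim",plane(m,(316,213),110),"base",plane(m,(315,193),40))
```

```text
[ 602.9 -166.8   40. ] rim [ 601.6 -171.6  110. ] base [ 600.5 -171.6   40. ]
```

View pics/w1c.png

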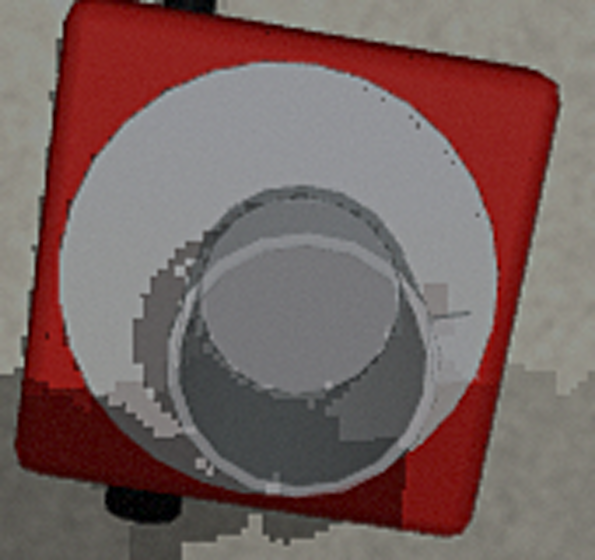

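The plate centre is at (309,190) and the beaker rim ring at (317,214). The spout points right in the image (world -y), so I close the jaws along world x, which needs a 90° turn.

Emit:
step_arm --series '[{"delta_pos": [0.19, 0.15, 0], "delta_rot": [0, 0, -0.105]}, {"delta_pos": [0.19, 0.15, 0], "delta_rot": [0, 0, -0.21]}, {"delta_pos": [0.19, 0.15, 0], "delta_rot": [0, 0, -0.315]}, {"delta_pos": [0.19, 0.15, 0.5], "delta_rot": [0, 0, -0.42]}, {"delta_pos": [0.19, 0.15, 1], "delta_rot": [0, 0, -0.524]}]'

```text
time_s: 1.87
tool_pos: [600.1, -175.6, 216.4]
tcp_rot: [0.001, 0.966, 0.26, 0.001]
ft_force: [0.0, 0.4, -0.1]
width: 1.003
```

Emit:
step_arm --series '[{"delta_pos": [0, 0, 0.2], "delta_rot": [0, 0, -0.105]}, {"delta_pos": [0, 0, 0.4], "delta_rot": [0, 0, -0.21]}, {"delta_pos": [0, 0, 0.6], "delta_rot": [0, 0, -0.315]}, {"delta_pos": [0, 0, 0.8], "delta_rot": [0, 0, -0.42]}, {"delta_pos": [0, 0, 1], "delta_rot": [0, 0, -0.524]}]'

```text
time_s: 2.28
tool_pos: [598.9, -175.2, 184.8]
tcp_rot: [-0.0, 0.865, 0.501, -0.0]
ft_force: [0.3, 0.2, 0.2]
width: 0.999
```

Emit:
step_arm --series '[{"delta_pos": [0, 0, 0], "delta_rot": [0, 0, -0.105]}, {"delta_pos": [0, 0, 0], "delta_rot": [0, 0, -0.21]}, {"delta_pos": [0, 0, 0], "delta_rot": [0, 0, -0.315]}, {"delta_pos": [0, 0, 0], "delta_rot": [0, 0, -0.42]}, {"delta_pos": [0, 0, 0], "delta_rot": [0, 0, -0.523]}]'

```text
time_s: 2.7
tool_pos: [599.0, -175.2, 185.1]
tcp_rot: [-0.0, 0.706, 0.708, -0.0]
ft_force: [1.1, 0.1, -0.2]
width: 0.998
```

Emit:
step_arm --series '[{"delta_pos": [0, 0, 0], "delta_rot": [0, 0, 0]}, {"delta_pos": [0, 0, 0], "delta_rot": [0, 0, 0]}]'

```text
time_s: 2.87
tool_pos: [599.3, -174.7, 185.2]
tcp_rot: [-0.0, 0.709, 0.705, -0.0]
ft_force: [0.7, -1.0, 0.5]
width: 1.0
```

Run:
```python
from h import *
print(robot.read_state()["tool_pos"],robot.read_state()["joint_pos"].round(2)); print(robot.camera_model("wrist")["T"].round(3).tolist())
cv2.imwrite("pics/w2.png",robot.get_image("wrist"))
```

```text
[ 599.32104072 -174.70440075  185.15405763] [-0.4   0.27  1.67 -0.    1.21 -0.39]
[[1.0, -0.005, -0.002, 598.954], [-0.005, -0.957, -0.289, -101.678], [-0.001, 0.289, -0.957, 314.408], [0.0, 0.0, 0.0, 1.0]]
```

View pics/w2.png

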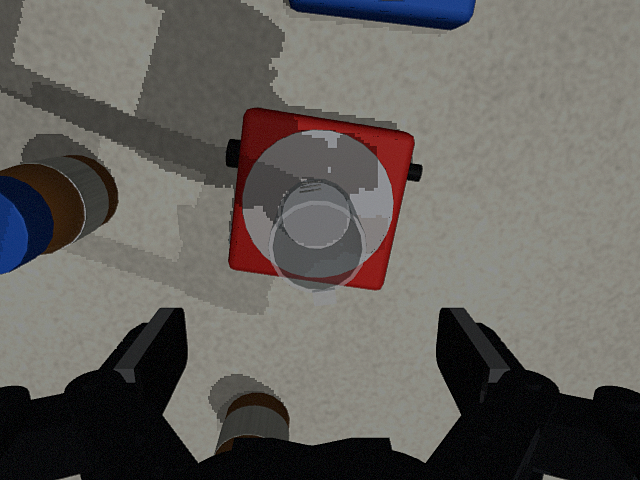

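The rim circle is centred at about (317,246) and the spout is at the bottom (320,297), clear of both jaws. The plate centre is at (318,204).

Run:
```python
from h import *
np.set_printoptions(precision=1,suppress=True)
m=robot.camera_model("wrist")
print(plane(m,(318,204),40),"rim",plane(m,(317,246),110))
m1=dict(mtx=m["mtx"],T=np.array([[0.003, -0.957, -0.289, 667.939], [-1.0, -0.003, -0.001, -167.219], [0.0, 0.289, -0.957, 373.881],[0,0,0,1]]))
print("2-view rim",tri(m1,(316.9,214),m,(317,246)),"plate",tri(m1,(310,190),m,(318,204)))
```

```text
[ 603.  -163.3   40. ] rim [ 601.5 -169.2  110. ]
2-view rim [ 601.2 -170.8  106.2] plate [ 602.6 -165.9   30.9]
```

Emit:
step_arm --series '[{"delta_pos": [0.15, 0.07, 0.8], "delta_rot": [0, 0, 0]}, {"delta_pos": [0.15, 0.07, 1.6], "delta_rot": [0, 0, 0]}, {"delta_pos": [0.15, 0.07, 2.4], "delta_rot": [0, 0, 0]}, {"delta_pos": [0.15, 0.07, 3.0], "delta_rot": [0, 0, 0]}, {"delta_pos": [0.15, 0.07, 3.33], "delta_rot": [0, 0, 0]}]'

```text
time_s: 3.33
tool_pos: [600.1, -168.6, 82.3]
tcp_rot: [-0.002, 0.708, 0.706, -0.001]
ft_force: [-0.9, 0.3, -0.9]
width: 1.001
```

Emit:
step_arm --series '[{"delta_pos": [0, 0, 0], "delta_rot": [0, 0, 0]}, {"delta_pos": [0, 0, 0], "delta_rot": [0, 0, 0]}, {"delta_pos": [0, 0, 0], "delta_rot": [0, 0, 0]}, {"delta_pos": [0, 0, 0], "delta_rot": [0, 0, 0]}, {"delta_pos": [0, 0, 0], "delta_rot": [0, 0, 0]}]' --hand 0.3

```text
time_s: 3.75
tool_pos: [603.8, -169.5, 87.5]
tcp_rot: [0.002, 0.707, 0.707, 0.001]
ft_force: [-0.4, -0.2, 4.7]
width: 0.574
```

Emit:
step_arm --series '[{"delta_pos": [0, 0, 0], "delta_rot": [0, 0, 0]}, {"delta_pos": [0, 0, 0], "delta_rot": [0, 0, 0]}, {"delta_pos": [0, 0, 0], "delta_rot": [0, 0, 0]}, {"delta_pos": [0, 0, 0], "delta_rot": [0, 0, 0]}, {"delta_pos": [0, 0, 0], "delta_rot": [0, 0, 0]}]'

```text
time_s: 4.17
tool_pos: [603.8, -169.6, 87.4]
tcp_rot: [0.002, 0.707, 0.707, 0.001]
ft_force: [-0.4, -0.5, 6.2]
width: 0.57
```

Emit:
step_arm --series '[{"delta_pos": [0, 0, -0.3], "delta_rot": [0, 0, 0]}, {"delta_pos": [0, 0, -1.1], "delta_rot": [0, 0, 0]}, {"delta_pos": [0, 0, -2.3], "delta_rot": [0, 0, 0]}, {"delta_pos": [0, 0, -3.5], "delta_rot": [0, 0, 0]}, {"delta_pos": [0.3, 0, -4.6], "delta_rot": [0, 0, 0]}]'

```text
time_s: 4.58
tool_pos: [601.7, -160.8, 224.9]
tcp_rot: [-0.0, 0.708, 0.707, -0.001]
ft_force: [0.6, -0.2, -0.2]
width: 0.572
```

Emit:
step_arm --series '[{"delta_pos": [1.0, 0, -0.4], "delta_rot": [0, 0, 0]}, {"delta_pos": [2.2, 0, -0.4], "delta_rot": [0, 0, 0]}, {"delta_pos": [3.4, -0.2, -0.4], "delta_rot": [0, 0, 0]}, {"delta_pos": [4.6, -0.4, -0.4], "delta_rot": [0, 0, 0]}, {"delta_pos": [5.8, -0.6, -0.4], "delta_rot": [0, 0, 0]}]'

```text
time_s: 5.0
tool_pos: [583.2, 15.7, 235.3]
tcp_rot: [-0.0, 0.707, 0.707, -0.0]
ft_force: [1.2, 0.2, -1.0]
width: 0.578
```

Emit:
step_arm --series '[{"delta_pos": [1.2, -0.1, 0], "delta_rot": [0, 0, 0]}, {"delta_pos": [2.4, -0.3, 0], "delta_rot": [0, 0, 0]}, {"delta_pos": [3.6, -0.5, 0], "delta_rot": [0, 0, 0]}, {"delta_pos": [4.8, -0.7, 0], "delta_rot": [0, 0, 0]}, {"delta_pos": [6, -0.9, 0], "delta_rot": [0, 0, 0]}]'

```text
time_s: 5.42
tool_pos: [556.0, 195.7, 235.2]
tcp_rot: [-0.0, 0.707, 0.707, -0.0]
ft_force: [1.1, 0.8, -1.3]
width: 0.574
```

Emit:
step_arm --series '[{"delta_pos": [1.2, 0, 0], "delta_rot": [0, 0, 0]}, {"delta_pos": [2.4, -0.1, 0], "delta_rot": [0, 0, 0]}, {"delta_pos": [3.4, -0.2, 0], "delta_rot": [0, 0, 0]}, {"delta_pos": [4.0, -0.2, 0], "delta_rot": [0, 0, 0]}, {"delta_pos": [4.3, -0.2, 0], "delta_rot": [0, 0, 0]}]'

```text
time_s: 5.83
tool_pos: [550.0, 325.7, 235.0]
tcp_rot: [-0.001, 0.706, 0.708, -0.0]
ft_force: [-0.1, -0.3, -0.5]
width: 0.57
```

Run:
```python
from h import *
print(robot.read_state()["tool_pos"],robot.read_state()["joint_pos"].round(2)); print(robot.camera_model("wrist")["T"].round(3).tolist())
cv2.imwrite("pics/w3.png",robot.get_image("wrist"))
```

```text
[550.00043196 325.70320749 235.01121351] [0.42 0.26 1.59 0.   1.3  0.42]
[[1.0, 0.002, -0.001, 549.176], [0.002, -0.958, -0.288, 398.675], [-0.001, 0.288, -0.958, 364.299], [0.0, 0.0, 0.0, 1.0]]
```

View pics/w3.png

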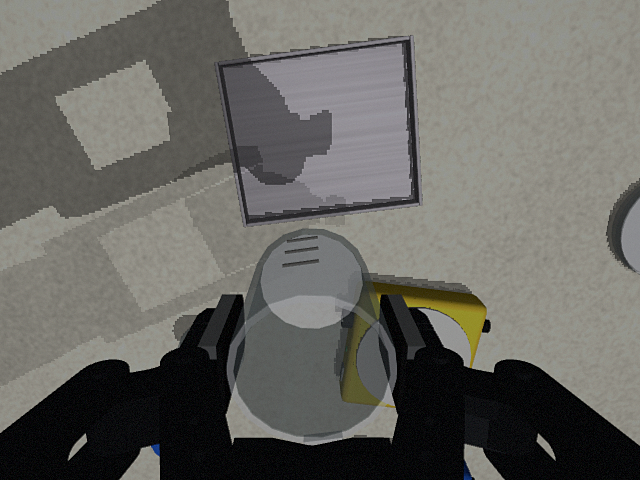

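The beaker is held upright in the jaws. The tray rim corners are at (217,64), (413,38), (421,205) and (246,226).

Run:
```python
from h import *
np.set_printoptions(precision=1,suppress=True)
m=robot.camera_model("wrist")
c=np.array([plane(m,p,20) for p in((217,64),(413,38),(421,205),(246,226))]);print(c,c.mean(0))
print("held base",plane(m,(311,278),187))
```

```text
[[478.  429.2  20. ]
 [624.2 447.4  20. ]
 [639.7 321.   20. ]
 [494.5 302.7  20. ]] [559.1 375.1  20. ]
held base [549.2 325.2 187. ]
```

Emit:
step_arm --series '[{"delta_pos": [0.6, 0.1, 0.4], "delta_rot": [0, 0, 0]}, {"delta_pos": [1.2, 0.2, 1.4], "delta_rot": [0, 0, 0]}, {"delta_pos": [1.6, 0.23, 2.6], "delta_rot": [0, 0, 0]}, {"delta_pos": [1.67, 0.23, 3.8], "delta_rot": [0, 0, 0]}, {"delta_pos": [1.67, 0.23, 4.8], "delta_rot": [0, 0, 0]}]'

```text
time_s: 6.3
tool_pos: [557.5, 372.1, 88.9]
tcp_rot: [-0.0, 0.707, 0.707, -0.001]
ft_force: [0.6, 0.1, -0.4]
width: 0.574
```

Emit:
step_arm --series '[{"delta_pos": [0, 0, 0.5], "delta_rot": [0, 0, 0]}, {"delta_pos": [0, 0, 0.8], "delta_rot": [0, 0, 0]}, {"delta_pos": [0, 0, 1.0], "delta_rot": [0, 0, 0]}, {"delta_pos": [0, 0, 1.1], "delta_rot": [0, 0, 0]}, {"delta_pos": [0, 0, 1.1], "delta_rot": [0, 0, 0]}]'

```text
time_s: 6.72
tool_pos: [559.5, 373.3, 59.8]
tcp_rot: [0.0, 0.707, 0.707, 0.001]
ft_force: [-0.6, -0.1, 0.2]
width: 0.576
```

Emit:
step_arm --series '[{"delta_pos": [0, 0, 0.05], "delta_rot": [0, 0, 0]}, {"delta_pos": [0, 0, 0.1], "delta_rot": [0, 0, 0]}, {"delta_pos": [0, 0, 0.1], "delta_rot": [0, 0, 0]}]'

```text
time_s: 6.97
tool_pos: [559.0, 373.5, 56.7]
tcp_rot: [0.0, 0.707, 0.707, 0.001]
ft_force: [0.1, -0.3, -0.2]
width: 0.572
```

Emit:
step_arm --series '[{"delta_pos": [0, 0, 0.05], "delta_rot": [0, 0, 0]}, {"delta_pos": [0, 0, 0.1], "delta_rot": [0, 0, 0]}, {"delta_pos": [0, 0, 0.15], "delta_rot": [0, 0, 0]}, {"delta_pos": [0, 0, 0.15], "delta_rot": [0, 0, 0]}]'

```text
time_s: 7.3
tool_pos: [558.1, 373.2, 50.6]
tcp_rot: [-0.0, 0.707, 0.707, -0.0]
ft_force: [0.1, -1.0, -1.1]
width: 0.573
```

Emit:
step_arm --series '[{"delta_pos": [0, 0, 0.03], "delta_rot": [0, 0, 0]}, {"delta_pos": [0, 0, 0.05], "delta_rot": [0, 0, 0]}, {"delta_pos": [0, 0, 0.05], "delta_rot": [0, 0, 0]}]'

```text
time_s: 7.55
tool_pos: [558.2, 373.2, 50.5]
tcp_rot: [-0.0, 0.707, 0.707, -0.0]
ft_force: [-3.0, -1.6, 3.6]
width: 0.575
```

Emit:
step_arm --series '[{"delta_pos": [0, 0, 0], "delta_rot": [0, 0, 0]}, {"delta_pos": [0, 0, 0], "delta_rot": [0, 0, 0]}, {"delta_pos": [0, 0, 0], "delta_rot": [0, 0, 0]}, {"delta_pos": [0, 0, 0], "delta_rot": [0, 0, 0]}, {"delta_pos": [0, 0, 0], "delta_rot": [0, 0, 0]}]' --hand 1

```text
time_s: 7.97
tool_pos: [558.1, 373.1, 49.1]
tcp_rot: [-0.0, 0.707, 0.707, -0.0]
ft_force: [-0.3, -0.1, 0.1]
width: 1.001
```

Emit:
step_arm --series '[{"delta_pos": [0, 0, -0.4], "delta_rot": [0, 0, 0]}, {"delta_pos": [0, 0, -1.2], "delta_rot": [0, 0, 0]}, {"delta_pos": [0, 0, -2.4], "delta_rot": [0, 0, 0]}, {"delta_pos": [0, 0, -3.6], "delta_rot": [0, 0, 0]}, {"delta_pos": [0, 0, -4.8], "delta_rot": [0, 0, 0]}]'

```text
time_s: 8.38
tool_pos: [557.9, 373.0, 195.4]
tcp_rot: [-0.0, 0.707, 0.707, -0.0]
ft_force: [0.8, -0.2, -0.1]
width: 0.999
```

Emit:
step_arm --series '[{"delta_pos": [-1, 0, -0.8], "delta_rot": [0, 0, 0]}, {"delta_pos": [-2.2, 0.3, -1.4], "delta_rot": [0, 0, 0]}, {"delta_pos": [-3.4, 0.6, -1.4], "delta_rot": [0, 0, 0]}, {"delta_pos": [-4.6, 0.9, -1.4], "delta_rot": [0, 0, 0]}, {"delta_pos": [-5.8, 1.2, -1.4], "delta_rot": [0, 0, 0]}]'

```text
time_s: 8.8
tool_pos: [594.8, 197.9, 237.7]
tcp_rot: [0.001, 0.707, 0.707, 0.001]
ft_force: [0.6, -0.6, -1.1]
width: 1.002
```

Emit:
step_arm --series '[{"delta_pos": [-1.2, 0.3, 0], "delta_rot": [0, 0, 0]}, {"delta_pos": [-2.4, 0.6, 0], "delta_rot": [0, 0, 0]}, {"delta_pos": [-3.6, 0.9, 0], "delta_rot": [0, 0, 0]}, {"delta_pos": [-4.8, 1.2, 0], "delta_rot": [0, 0, 0]}, {"delta_pos": [-5.8, 1.5, 0], "delta_rot": [0, 0, 0]}]'

```text
time_s: 9.22
tool_pos: [639.5, 22.6, 236.6]
tcp_rot: [0.001, 0.707, 0.707, 0.0]
ft_force: [0.3, -0.3, 0.2]
width: 1.0
```

Emit:
step_arm --series '[{"delta_pos": [-0.6, 0.1, 0], "delta_rot": [0, 0, 0]}, {"delta_pos": [-0.9, 0.1, 0], "delta_rot": [0, 0, 0]}, {"delta_pos": [-1.0, 0.1, 0], "delta_rot": [0, 0, 0]}, {"delta_pos": [-1.0, 0.1, 0], "delta_rot": [0, 0, 0]}]'

```text
time_s: 9.55
tool_pos: [642.0, -4.8, 235.8]
tcp_rot: [-0.0, 0.707, 0.707, 0.0]
ft_force: [0.8, 0.1, -0.3]
width: 1.0
```

Run:
```python
from h import *
print(robot.read_state()["tool_pos"],robot.read_state()["joint_pos"].round(2)); print(robot.camera_model("wrist")["T"].round(3).tolist())
a=robot.get_image("wrist"); b=robot.get_image("side")[280:440,100:300]
b=cv2.resize(b,None,fx=0.9,fy=0.9); a[:b.shape[0],-b.shape[1]:]=b
cv2.imwrite("pics/w4.png",a)
```

```text
[642.01741757  -4.83754078 235.82021891] [-0.12  0.26  1.58  0.    1.3  -0.12]
[[1.0, -0.001, -0.0, 641.262], [-0.002, -0.958, -0.288, 68.126], [0.0, 0.288, -0.958, 365.088], [0.0, 0.0, 0.0, 1.0]]
```

View pics/w4.png

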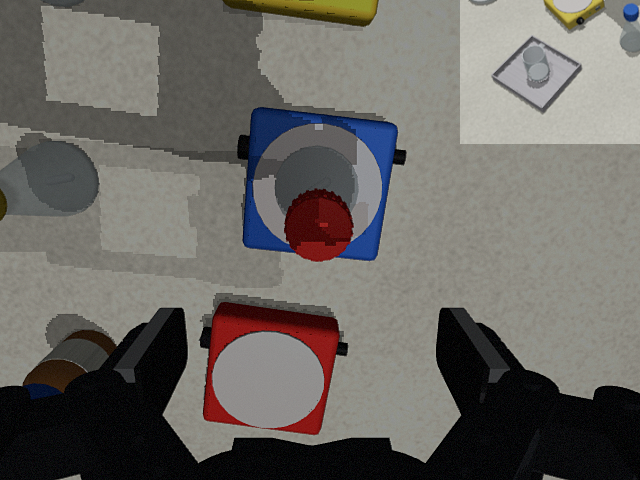

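The beaker stands upright in the tray (inset). The red cap's top is at about (320,226), the blue plate centre at (317,187), and the empty red plate at (268,380), spanning x 212–325 and y 331–429.

Run:
```python
from h import *
np.set_printoptions(precision=1,suppress=True)
m=robot.camera_model("wrist")
print("cap",plane(m,(320,226),160),"blue",plane(m,(317,186.5),40),"red",plane(m,(268,380),40))
s=robot.camera_model("scene"); d=robot.camera_model("side")
for n,c in(("scene",s),("side",d)):
    i=robot.get_image(n); h=cv2.cvtColor(i,cv2.COLOR_BGR2HSV)
    cv2.imwrite(f"pics/{n}1.png",i)
    # plate: fit ellipse to bright low-sat contours
    mk=((h[...,1]<45)&(h[...,2]>165)).astype(np.uint8)
    for k,p in dict(r=(600,-165,40),b=(644,10,40),y=(636,190,40)).items():
        u=P(c)@np.r_[p,1]; u=u[:2]/u[2]; print(n,k,u, i[int(u[1]),int(u[0])])
```

```text
cap [645.4  12.3 160. ] blue [645.4  10.3  40. ] red [ 602.7 -162.9   40. ]
scene r [233.1 217.1] [173 174 182]
scene b [284.2 260.2] [114 111 108]
scene y [364.3 296.5] [174 175 183]
side r [336.2 204.3] [187 189 190]
side b [277.4 232.5] [123 123 118]
side y [225.  276.6] [188 190 193]
```

Emit:
step_arm --series '[{"delta_pos": [0.55, 0.1, 0.2], "delta_rot": [0, 0, 0]}, {"delta_pos": [0.55, 0.1, 1], "delta_rot": [0, 0, 0]}, {"delta_pos": [0.55, 0.1, 2], "delta_rot": [0, 0, 0]}, {"delta_pos": [0.55, 0.1, 2.7], "delta_rot": [0, 0, 0]}, {"delta_pos": [0.55, 0.1, 3], "delta_rot": [0, 0, 0]}]'

```text
time_s: 10.17
tool_pos: [642.3, 13.4, 141.2]
tcp_rot: [-0.003, 0.706, 0.708, -0.002]
ft_force: [-1.6, 0.2, -0.3]
width: 0.998
```

Emit:
step_arm --series '[{"delta_pos": [0, 0, 0], "delta_rot": [0, 0, 0]}, {"delta_pos": [0, 0, 0], "delta_rot": [0, 0, 0]}]'

```text
time_s: 10.33
tool_pos: [645.2, 12.4, 145.5]
tcp_rot: [-0.0, 0.707, 0.707, -0.0]
ft_force: [0.4, -0.4, 0.4]
width: 1.001
```

Emit:
step_arm --series '[{"delta_pos": [0, 0, 0], "delta_rot": [0, 0, 0]}, {"delta_pos": [0, 0, 0], "delta_rot": [0, 0, 0]}, {"delta_pos": [0, 0, 0], "delta_rot": [0, 0, 0]}, {"delta_pos": [0, 0, 0], "delta_rot": [0, 0, 0]}, {"delta_pos": [0, 0, 0], "delta_rot": [0, 0, 0]}]' --hand 0.2

```text
time_s: 10.75
tool_pos: [646.0, 11.5, 147.0]
tcp_rot: [0.001, 0.707, 0.707, 0.001]
ft_force: [0.9, 0.7, -0.3]
width: 0.382
```

Emit:
step_arm --series '[{"delta_pos": [0, 0, 0], "delta_rot": [0, 0, 0]}, {"delta_pos": [0, 0, 0], "delta_rot": [0, 0, 0]}, {"delta_pos": [0, 0, 0], "delta_rot": [0, 0, 0]}, {"delta_pos": [0, 0, 0], "delta_rot": [0, 0, 0]}, {"delta_pos": [0, 0, 0], "delta_rot": [0, 0, 0]}]'

```text
time_s: 11.17
tool_pos: [646.0, 11.5, 146.9]
tcp_rot: [0.001, 0.707, 0.707, 0.001]
ft_force: [-0.9, 0.8, 6.0]
width: 0.375
```

Emit:
step_arm --series '[{"delta_pos": [0, 0, -0.2], "delta_rot": [0, 0, 0]}, {"delta_pos": [0, 0, -0.8], "delta_rot": [0, 0, 0]}, {"delta_pos": [0, 0, -1.6], "delta_rot": [0, 0, 0]}, {"delta_pos": [-0.3, -0.1, -2], "delta_rot": [0, 0, 0]}, {"delta_pos": [-1.1, -0.3, -2], "delta_rot": [0, 0, 0]}]'

```text
time_s: 11.58
tool_pos: [638.7, -19.8, 209.4]
tcp_rot: [0.002, 0.706, 0.708, 0.003]
ft_force: [1.2, -0.5, -1.2]
width: 0.376
```

Emit:
step_arm --series '[{"delta_pos": [-1.1, -0.3, 0], "delta_rot": [0, 0, 0]}, {"delta_pos": [-2.3, -0.6, 0], "delta_rot": [0, 0, 0]}, {"delta_pos": [-3.5, -0.8, 0], "delta_rot": [0, 0, 0]}, {"delta_pos": [-4.3, -1.0, 0], "delta_rot": [0, 0, 0]}, {"delta_pos": [-4.75, -1.15, 0], "delta_rot": [0, 0, 0]}]'

```text
time_s: 12.0
tool_pos: [600.3, -167.4, 204.9]
tcp_rot: [0.0, 0.708, 0.706, -0.001]
ft_force: [0.0, 0.2, -1.8]
width: 0.381
```

Emit:
step_arm --series '[{"delta_pos": [0, 0, 0.3], "delta_rot": [0, 0, 0]}, {"delta_pos": [0, 0, 0.7], "delta_rot": [0, 0, 0]}, {"delta_pos": [0, 0, 1.1], "delta_rot": [0, 0, 0]}, {"delta_pos": [0, 0, 1.4], "delta_rot": [0, 0, 0]}, {"delta_pos": [0, 0, 1.5], "delta_rot": [0, 0, 0]}]'

```text
time_s: 12.42
tool_pos: [600.0, -161.6, 156.6]
tcp_rot: [-0.003, 0.706, 0.708, -0.001]
ft_force: [0.6, 0.2, -1.2]
width: 0.379
```

Emit:
step_arm --series '[{"delta_pos": [0, 0, 0], "delta_rot": [0, 0, 0]}, {"delta_pos": [0, 0, 0], "delta_rot": [0, 0, 0]}]'

```text
time_s: 12.58
tool_pos: [601.7, -162.8, 159.8]
tcp_rot: [-0.0, 0.707, 0.708, -0.0]
ft_force: [-0.1, -1.1, -0.3]
width: 0.376
```

Run:
```python
from h import *
print(robot.read_state()["tool_pos"],robot.read_state()["joint_pos"].round(2)); print(robot.camera_model("wrist")["T"].round(3).tolist())
a=robot.get_image("wrist")
cv2.imwrite("pics/w5.png",a)
```

```text
[ 601.74739453 -162.83988078  159.7843801 ] [-0.38  0.3   1.68  0.    1.16 -0.38]
[[1.0, 0.001, -0.001, 600.994], [0.001, -0.958, -0.288, -89.866], [-0.001, 0.288, -0.958, 289.076], [0.0, 0.0, 0.0, 1.0]]
```

View pics/w5.png

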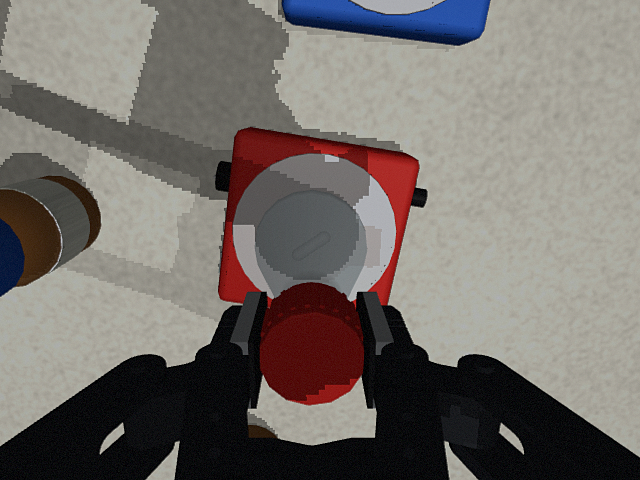

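The flask hangs upright. Its base is at about (311,238), above the red plate centred at (314.5,233).

Run:
```python
from h import *
np.set_printoptions(precision=1,suppress=True)
m=robot.camera_model("wrist")
print("plate",plane(m,(314.5,233),40),"base",plane(m,(311,239),53))
```

```text
plate [ 603.3 -164.6   40. ] base [ 601.2 -164.4   53. ]
```

Emit:
step_arm --series '[{"delta_pos": [0, 0.05, 0.1], "delta_rot": [0, 0, 0]}, {"delta_pos": [0, 0.05, 0.2], "delta_rot": [0, 0, 0]}, {"delta_pos": [0, 0.05, 0.3], "delta_rot": [0, 0, 0]}, {"delta_pos": [0, 0.05, 0.36], "delta_rot": [0, 0, 0]}, {"delta_pos": [0, 0.05, 0.36], "delta_rot": [0, 0, 0]}]'

```text
time_s: 13.05
tool_pos: [602.8, -163.7, 148.9]
tcp_rot: [-0.001, 0.707, 0.707, -0.0]
ft_force: [-0.8, 0.3, -2.0]
width: 0.375
```

Emit:
step_arm --series '[{"delta_pos": [0, 0, 0.03], "delta_rot": [0, 0, 0]}, {"delta_pos": [0, 0, 0.07], "delta_rot": [0, 0, 0]}, {"delta_pos": [0, 0, 0.07], "delta_rot": [0, 0, 0]}]'

```text
time_s: 13.3
tool_pos: [603.1, -163.8, 147.3]
tcp_rot: [-0.0, 0.707, 0.707, -0.0]
ft_force: [0.2, 0.3, -1.4]
width: 0.378
```

Emit:
step_arm --series '[{"delta_pos": [0, 0, 0.03], "delta_rot": [0, 0, 0]}, {"delta_pos": [0, 0, 0.05], "delta_rot": [0, 0, 0]}, {"delta_pos": [0, 0, 0.05], "delta_rot": [0, 0, 0]}]'

```text
time_s: 13.55
tool_pos: [603.4, -164.0, 147.1]
tcp_rot: [0.0, 0.707, 0.707, -0.0]
ft_force: [-2.2, 0.5, 4.0]
width: 0.38
```

Emit:
step_arm --series '[{"delta_pos": [0, 0, 0], "delta_rot": [0, 0, 0]}, {"delta_pos": [0, 0, 0], "delta_rot": [0, 0, 0]}, {"delta_pos": [0, 0, 0], "delta_rot": [0, 0, 0]}, {"delta_pos": [0, 0, 0], "delta_rot": [0, 0, 0]}, {"delta_pos": [0, 0, 0], "delta_rot": [0, 0, 0]}]' --hand 1

```text
time_s: 13.97
tool_pos: [603.2, -163.8, 145.8]
tcp_rot: [-0.0, 0.707, 0.707, 0.0]
ft_force: [-0.6, 0.2, 0.3]
width: 1.004
```

Emit:
step_arm --series '[{"delta_pos": [0, 0, -0.4], "delta_rot": [0, 0, 0]}, {"delta_pos": [0, 0, -1.2], "delta_rot": [0, 0, 0]}, {"delta_pos": [0, 0, -2.2], "delta_rot": [0, 0, 0]}, {"delta_pos": [0.3, -0.1, -3], "delta_rot": [0, 0, 0]}, {"delta_pos": [1.2, -0.5, -3], "delta_rot": [0, 0, 0]}]'

```text
time_s: 14.38
tool_pos: [593.3, -131.7, 244.6]
tcp_rot: [0.007, 0.708, 0.706, 0.003]
ft_force: [0.8, 0.3, 0.4]
width: 0.998
```

Emit:
step_arm --series '[{"delta_pos": [1.1, -0.5, 0], "delta_rot": [0, 0, 0]}, {"delta_pos": [2.2, -1, 0], "delta_rot": [0, 0, 0]}, {"delta_pos": [3.3, -1.5, 0], "delta_rot": [0, 0, 0]}, {"delta_pos": [4.4, -2, 0], "delta_rot": [0, 0, 0]}, {"delta_pos": [5.5, -2.5, 0], "delta_rot": [0, 0, 0]}]'

```text
time_s: 14.8
tool_pos: [512.6, 38.5, 237.2]
tcp_rot: [0.001, 0.707, 0.707, 0.001]
ft_force: [1.3, 0.2, 0.3]
width: 1.001
```

Emit:
step_arm --series '[{"delta_pos": [1.1, -0.5, 0], "delta_rot": [0, 0, 0]}, {"delta_pos": [2.2, -1, 0], "delta_rot": [0, 0, 0]}, {"delta_pos": [3.2, -1.5, 0], "delta_rot": [0, 0, 0]}, {"delta_pos": [3.9, -1.9, 0], "delta_rot": [0, 0, 0]}, {"delta_pos": [4.2, -2, 0], "delta_rot": [0, 0, 0]}]'

```text
time_s: 15.22
tool_pos: [451.5, 165.7, 236.9]
tcp_rot: [-0.0, 0.706, 0.708, 0.001]
ft_force: [0.3, -0.3, -0.1]
width: 0.999
```

Emit:
step_arm --series '[{"delta_pos": [0, 0, 0.5], "delta_rot": [0, 0, 0]}, {"delta_pos": [0, 0, 0.9], "delta_rot": [0, 0, 0]}, {"delta_pos": [0, 0, 1], "delta_rot": [0, 0, 0]}, {"delta_pos": [0, 0, 1], "delta_rot": [0, 0, 0]}]'

```text
time_s: 15.55
tool_pos: [452.4, 162.3, 204.5]
tcp_rot: [-0.001, 0.707, 0.707, -0.002]
ft_force: [-0.3, 0.0, -1.3]
width: 1.001
```

Run:
```python
from h import *
print(robot.read_state()["tool_pos"],robot.read_state()["joint_pos"].round(2)); print(robot.camera_model("wrist")["T"].round(3).tolist())
a=robot.get_image("wrist"); b=robot.get_image("side")[160:320,200:420]
b=cv2.resize(b,None,fx=0.9,fy=0.9); a[:b.shape[0],-b.shape[1]:]=b
cv2.imwrite("pics/w6.png",a)
```

```text
[452.40985251 162.31990024 204.50109159] [ 0.2  -0.05  1.98 -0.    1.22  0.2 ]
[[1.0, -0.001, -0.004, 452.116], [-0.002, -0.957, -0.289, 235.492], [-0.003, 0.289, -0.957, 333.677], [0.0, 0.0, 0.0, 1.0]]
```

View pics/w6.png

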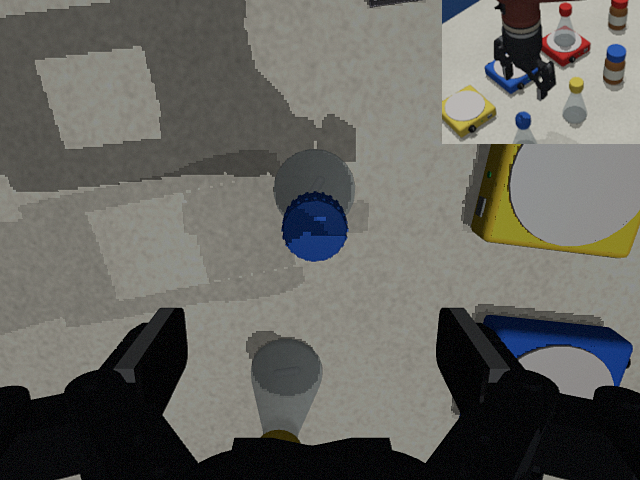

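The red flask stands on the red stirrer (inset). The blue cap's top is at about (315,228).

Run:
```python
from h import *
np.set_printoptions(precision=1,suppress=True)
m=robot.camera_model("wrist")
print("cap",plane(m,(315,228),120),"base",plane(m,(314,187),0))
```

```text
cap [454.6 174.2 120. ] base [454.8 173.8   0. ]
```

Emit:
step_arm --series '[{"delta_pos": [0.39, 0.07, 0.4], "delta_rot": [0, 0, 0]}, {"delta_pos": [0.39, 0.07, 1.4], "delta_rot": [0, 0, 0]}, {"delta_pos": [0.39, 0.07, 2.4], "delta_rot": [0, 0, 0]}, {"delta_pos": [0.39, 0.07, 3.1], "delta_rot": [0, 0, 0]}, {"delta_pos": [0.39, 0.07, 3.3], "delta_rot": [0, 0, 0]}]'

```text
time_s: 16.07
tool_pos: [453.1, 173.8, 103.8]
tcp_rot: [-0.002, 0.707, 0.707, -0.003]
ft_force: [-1.4, -0.6, -0.7]
width: 1.005
```

Emit:
step_arm --series '[{"delta_pos": [0, 0, 0], "delta_rot": [0, 0, 0]}, {"delta_pos": [0, 0, 0], "delta_rot": [0, 0, 0]}]'

```text
time_s: 16.23
tool_pos: [456.4, 174.8, 108.0]
tcp_rot: [0.0, 0.707, 0.707, 0.001]
ft_force: [-0.6, 1.5, 0.8]
width: 1.0
```

Emit:
step_arm --series '[{"delta_pos": [0, 0, 0], "delta_rot": [0, 0, 0]}, {"delta_pos": [0, 0, 0], "delta_rot": [0, 0, 0]}, {"delta_pos": [0, 0, 0], "delta_rot": [0, 0, 0]}, {"delta_pos": [0, 0, 0], "delta_rot": [0, 0, 0]}, {"delta_pos": [0, 0, 0], "delta_rot": [0, 0, 0]}]' --hand 0.2

```text
time_s: 16.65
tool_pos: [455.7, 175.1, 108.2]
tcp_rot: [0.0, 0.707, 0.707, 0.0]
ft_force: [-2.3, 0.1, 2.8]
width: 0.378
```

Emit:
step_arm --series '[{"delta_pos": [0, 0, 0], "delta_rot": [0, 0, 0]}, {"delta_pos": [0, 0, 0], "delta_rot": [0, 0, 0]}, {"delta_pos": [0, 0, 0], "delta_rot": [0, 0, 0]}, {"delta_pos": [0, 0, 0], "delta_rot": [0, 0, 0]}, {"delta_pos": [0, 0, 0], "delta_rot": [0, 0, 0]}]'

```text
time_s: 17.07
tool_pos: [455.8, 175.1, 108.2]
tcp_rot: [0.0, 0.707, 0.707, 0.0]
ft_force: [-2.1, -0.8, 5.2]
width: 0.38
```

Emit:
step_arm --series '[{"delta_pos": [0, 0, -0.2], "delta_rot": [0, 0, 0]}, {"delta_pos": [0, 0, -0.9], "delta_rot": [0, 0, 0]}, {"delta_pos": [0, 0, -1.9], "delta_rot": [0, 0, 0]}, {"delta_pos": [-0.2, 0.2, -2.6], "delta_rot": [0, 0, 0]}, {"delta_pos": [-0.8, 0.9, -2.7], "delta_rot": [0, 0, 0]}]'

```text
time_s: 17.48
tool_pos: [483.1, 152.9, 192.4]
tcp_rot: [0.001, 0.706, 0.708, 0.003]
ft_force: [1.0, 0.4, -1.5]
width: 0.378
```

Emit:
step_arm --series '[{"delta_pos": [-0.8, 0.9, 0], "delta_rot": [0, 0, 0]}, {"delta_pos": [-1.6, 1.8, 0], "delta_rot": [0, 0, 0]}, {"delta_pos": [-2.4, 2.7, 0], "delta_rot": [0, 0, 0]}, {"delta_pos": [-3.2, 3.6, 0], "delta_rot": [0, 0, 0]}, {"delta_pos": [-4, 4.5, 0], "delta_rot": [0, 0, 0]}]'

```text
time_s: 17.9
tool_pos: [618.1, 29.6, 187.7]
tcp_rot: [-0.0, 0.707, 0.707, -0.0]
ft_force: [0.5, -0.3, -1.2]
width: 0.379
```

Emit:
step_arm --series '[{"delta_pos": [-0.5, 0.6, 0], "delta_rot": [0, 0, 0]}, {"delta_pos": [-0.69, 0.9, 0.1], "delta_rot": [0, 0, 0]}, {"delta_pos": [-0.69, 0.9, 0.5], "delta_rot": [0, 0, 0]}, {"delta_pos": [-0.69, 0.9, 0.8], "delta_rot": [0, 0, 0]}, {"delta_pos": [-0.69, 0.9, 0.9], "delta_rot": [0, 0, 0]}]'

```text
time_s: 18.32
tool_pos: [640.9, 11.7, 157.2]
tcp_rot: [-0.003, 0.707, 0.707, -0.002]
ft_force: [0.0, 0.2, -1.7]
width: 0.378
```

Emit:
step_arm --series '[{"delta_pos": [0, 0, 0], "delta_rot": [0, 0, 0]}, {"delta_pos": [0, 0, 0], "delta_rot": [0, 0, 0]}]'

```text
time_s: 18.48
tool_pos: [642.7, 11.6, 159.9]
tcp_rot: [-0.001, 0.707, 0.708, -0.001]
ft_force: [-0.3, 0.5, -1.1]
width: 0.379
```

Run:
```python
from h import *
print(robot.read_state()["tool_pos"],robot.read_state()["joint_pos"].round(2)); print(robot.camera_model("wrist")["T"].round(3).tolist())
a=robot.get_image("wrist")
cv2.imwrite("pics/w7.png",a)
```

```text
[642.68680158  11.5578415  159.92843479] [-0.09  0.34  1.63  0.    1.17 -0.09]
[[1.0, 0.001, -0.002, 642.12], [0.001, -0.958, -0.288, 84.511], [-0.003, 0.288, -0.958, 289.215], [0.0, 0.0, 0.0, 1.0]]
```

View pics/w7.png

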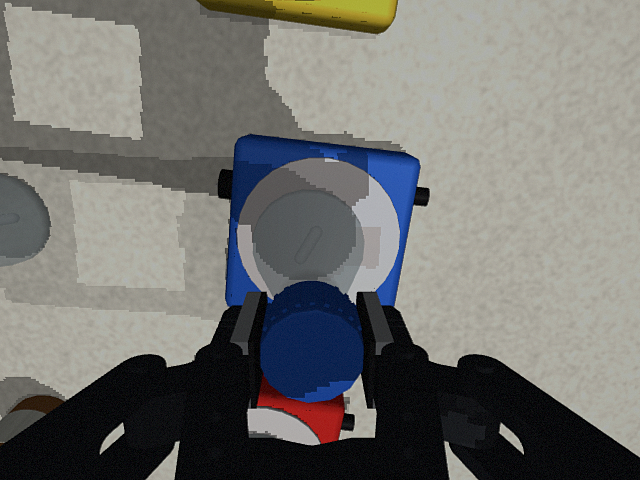

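The held blue flask's base is centred at about (308,236) above the blue plate, whose centre is (318,238), so it sits a few mm left of centre.

Run:
```python
from h import *
np.set_printoptions(precision=1,suppress=True)
m=robot.camera_model("wrist")
print("plate",plane(m,(318,238),40),"base",plane(m,(308,237),52))
```

```text
plate [646.6   6.7  40. ] base [640.6  11.   52. ]
```

Emit:
step_arm --series '[{"delta_pos": [-0.07, 0.13, 0.1], "delta_rot": [0, 0, 0]}, {"delta_pos": [-0.07, 0.13, 0.2], "delta_rot": [0, 0, 0]}, {"delta_pos": [-0.07, 0.13, 0.3], "delta_rot": [0, 0, 0]}, {"delta_pos": [-0.07, 0.13, 0.33], "delta_rot": [0, 0, 0]}, {"delta_pos": [-0.07, 0.13, 0.33], "delta_rot": [0, 0, 0]}]'

```text
time_s: 18.95
tool_pos: [647.8, 8.1, 150.5]
tcp_rot: [-0.0, 0.707, 0.707, -0.0]
ft_force: [-0.2, -0.5, -1.9]
width: 0.38
```

Emit:
step_arm --series '[{"delta_pos": [0, 0, 0.03], "delta_rot": [0, 0, 0]}, {"delta_pos": [0, 0, 0.07], "delta_rot": [0, 0, 0]}, {"delta_pos": [0, 0, 0.07], "delta_rot": [0, 0, 0]}]'

```text
time_s: 19.2
tool_pos: [648.1, 8.1, 148.8]
tcp_rot: [-0.0, 0.707, 0.707, -0.0]
ft_force: [0.2, 0.6, -1.3]
width: 0.378
```

Emit:
step_arm --series '[{"delta_pos": [0.02, -0.03, 0.03], "delta_rot": [0, 0, 0]}, {"delta_pos": [0.02, -0.03, 0.05], "delta_rot": [0, 0, 0]}, {"delta_pos": [0.02, -0.03, 0.05], "delta_rot": [0, 0, 0]}]'

```text
time_s: 19.45
tool_pos: [647.6, 8.6, 148.3]
tcp_rot: [0.0, 0.707, 0.707, 0.0]
ft_force: [-0.6, -1.4, 1.4]
width: 0.378
```

Emit:
step_arm --series '[{"delta_pos": [0, 0, 0.03], "delta_rot": [0, 0, 0]}, {"delta_pos": [0, 0, 0.03], "delta_rot": [0, 0, 0]}]'

```text
time_s: 19.62
tool_pos: [647.8, 8.6, 148.3]
tcp_rot: [0.0, 0.707, 0.707, 0.0]
ft_force: [-2.6, -1.0, 5.6]
width: 0.378
```

Emit:
step_arm --series '[{"delta_pos": [0, 0, 0], "delta_rot": [0, 0, 0]}, {"delta_pos": [0, 0, 0], "delta_rot": [0, 0, 0]}, {"delta_pos": [0, 0, 0], "delta_rot": [0, 0, 0]}, {"delta_pos": [0, 0, 0], "delta_rot": [0, 0, 0]}, {"delta_pos": [0, 0, 0], "delta_rot": [0, 0, 0]}]' --hand 1

```text
time_s: 20.03
tool_pos: [647.2, 8.7, 146.2]
tcp_rot: [-0.0, 0.707, 0.707, -0.0]
ft_force: [0.1, -0.5, 0.5]
width: 1.003
```

Emit:
step_arm --series '[{"delta_pos": [0, 0, -0.4], "delta_rot": [0, 0, 0]}, {"delta_pos": [0, 0, -1.2], "delta_rot": [0, 0, 0]}, {"delta_pos": [0, 0, -2.2], "delta_rot": [0, 0, 0]}, {"delta_pos": [0, -0.2, -2.8], "delta_rot": [0, 0, 0]}, {"delta_pos": [0, -1.0, -2.8], "delta_rot": [0, 0, 0]}]'

```text
time_s: 20.45
tool_pos: [623.1, 8.1, 238.4]
tcp_rot: [0.006, 0.707, 0.707, 0.005]
ft_force: [-0.6, -0.3, 1.7]
width: 0.998
```

Emit:
step_arm --series '[{"delta_pos": [0, -1.2, 0], "delta_rot": [0, 0, 0]}, {"delta_pos": [0, -2.4, 0], "delta_rot": [0, 0, 0]}, {"delta_pos": [-0.1, -3.6, 0], "delta_rot": [0, 0, 0]}, {"delta_pos": [-0.2, -4.8, 0], "delta_rot": [0, 0, 0]}, {"delta_pos": [-0.3, -5.7, 0], "delta_rot": [0, 0, 0]}]'

```text
time_s: 20.87
tool_pos: [443.8, -0.1, 231.0]
tcp_rot: [-0.0, 0.707, 0.707, -0.0]
ft_force: [-0.2, -0.4, 0.3]
width: 1.002
```

Emit:
step_arm --series '[{"delta_pos": [0, -0.4, 0.3], "delta_rot": [0, 0, 0]}, {"delta_pos": [0, -0.6, 0.7], "delta_rot": [0, 0, 0]}, {"delta_pos": [0, -0.6, 0.9], "delta_rot": [0, 0, 0]}, {"delta_pos": [0, -0.6, 0.9], "delta_rot": [0, 0, 0]}, {"delta_pos": [0, -0.6, 0.9], "delta_rot": [0, 0, 0]}]'

```text
time_s: 21.28
tool_pos: [428.9, -0.3, 203.4]
tcp_rot: [-0.0, 0.707, 0.707, -0.0]
ft_force: [0.6, 0.4, -0.1]
width: 1.0
```

Run:
```python
from h import *
print(robot.read_state()["tool_pos"],robot.read_state()["joint_pos"].round(2)); print(robot.camera_model("wrist")["T"].round(3).tolist())
a=robot.get_image("wrist"); b=robot.get_image("scene")[150:330,160:440]
b=cv2.resize(b,None,fx=0.8,fy=0.8); a[:b.shape[0],-b.shape[1]:]=b
cv2.imwrite("pics/w8.png",a)
```

```text
[ 4.28945209e+02 -3.03505352e-01  2.03411335e+02] [-0.16 -0.18  2.1   0.    1.22 -0.16]
[[1.0, -0.001, -0.001, 428.202], [-0.001, -0.958, -0.288, 72.692], [-0.0, 0.288, -0.958, 332.654], [0.0, 0.0, 0.0, 1.0]]
```

View pics/w8.png

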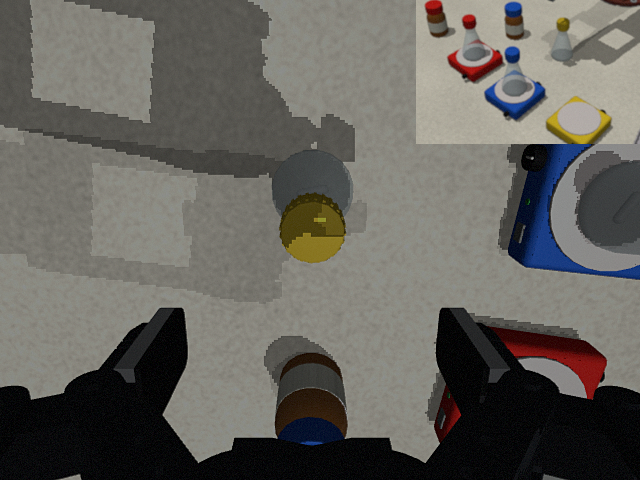

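The red and blue flasks both stand on their stirrers (inset). The yellow cap's top is at about (312.5,229), which puts it at roughly (428.8, 11).

Emit:
step_arm --series '[{"delta_pos": [0.38, 0, 0.4], "delta_rot": [0, 0, 0]}, {"delta_pos": [0.38, 0, 1.4], "delta_rot": [0, 0, 0]}, {"delta_pos": [0.38, 0, 2.4], "delta_rot": [0, 0, 0]}, {"delta_pos": [0.38, 0, 3.0], "delta_rot": [0, 0, 0]}, {"delta_pos": [0.38, 0, 3.25], "delta_rot": [0, 0, 0]}]'

```text
time_s: 21.8
tool_pos: [426.8, 11.4, 103.4]
tcp_rot: [-0.002, 0.707, 0.707, -0.002]
ft_force: [0.2, -0.3, -1.0]
width: 0.996
```

Emit:
step_arm --series '[{"delta_pos": [0, 0, 0], "delta_rot": [0, 0, 0]}, {"delta_pos": [0, 0, 0], "delta_rot": [0, 0, 0]}]'

```text
time_s: 21.97
tool_pos: [429.3, 11.0, 106.7]
tcp_rot: [0.0, 0.707, 0.707, 0.0]
ft_force: [0.1, -0.8, 1.2]
width: 1.002
```

Emit:
step_arm --series '[{"delta_pos": [0, 0, 0], "delta_rot": [0, 0, 0]}, {"delta_pos": [0, 0, 0], "delta_rot": [0, 0, 0]}, {"delta_pos": [0, 0, 0], "delta_rot": [0, 0, 0]}, {"delta_pos": [0, 0, 0], "delta_rot": [0, 0, 0]}, {"delta_pos": [0, 0, 0], "delta_rot": [0, 0, 0]}]' --hand 0.2

```text
time_s: 22.38
tool_pos: [429.6, 10.9, 107.3]
tcp_rot: [0.001, 0.707, 0.707, 0.001]
ft_force: [0.8, -0.1, 3.3]
width: 0.377
```

Emit:
step_arm --series '[{"delta_pos": [0, 0, 0], "delta_rot": [0, 0, 0]}, {"delta_pos": [0, 0, 0], "delta_rot": [0, 0, 0]}, {"delta_pos": [0, 0, 0], "delta_rot": [0, 0, 0]}, {"delta_pos": [0, 0, 0], "delta_rot": [0, 0, 0]}, {"delta_pos": [0, 0, 0], "delta_rot": [0, 0, 0]}]'

```text
time_s: 22.8
tool_pos: [429.6, 10.9, 107.3]
tcp_rot: [0.001, 0.707, 0.707, 0.001]
ft_force: [0.5, 0.1, 5.8]
width: 0.382
```

Emit:
step_arm --series '[{"delta_pos": [0, 0, -0.2], "delta_rot": [0, 0, 0]}, {"delta_pos": [0, 0, -0.9], "delta_rot": [0, 0, 0]}, {"delta_pos": [0, 0, -1.9], "delta_rot": [0, 0, 0]}, {"delta_pos": [0.2, 0.2, -2.6], "delta_rot": [0, 0, 0]}, {"delta_pos": [0.8, 0.9, -2.7], "delta_rot": [0, 0, 0]}]'

```text
time_s: 23.22
tool_pos: [455.5, 33.9, 190.5]
tcp_rot: [0.002, 0.708, 0.706, 0.001]
ft_force: [1.4, 0.1, -0.7]
width: 0.378
```

Emit:
step_arm --series '[{"delta_pos": [0.8, 0.9, 0], "delta_rot": [0, 0, 0]}, {"delta_pos": [1.6, 1.8, 0], "delta_rot": [0, 0, 0]}, {"delta_pos": [2.4, 2.7, 0], "delta_rot": [0, 0, 0]}, {"delta_pos": [3.2, 3.6, 0], "delta_rot": [0, 0, 0]}, {"delta_pos": [4, 4.5, 0], "delta_rot": [0, 0, 0]}]'

```text
time_s: 23.63
tool_pos: [590.1, 156.2, 185.8]
tcp_rot: [-0.001, 0.707, 0.707, -0.001]
ft_force: [0.2, -0.7, -2.1]
width: 0.38
```

Emit:
step_arm --series '[{"delta_pos": [0.7, 0.9, 0], "delta_rot": [0, 0, 0]}, {"delta_pos": [1.17, 1.53, 0.1], "delta_rot": [0, 0, 0]}, {"delta_pos": [1.17, 1.53, 0.5], "delta_rot": [0, 0, 0]}, {"delta_pos": [1.17, 1.53, 0.8], "delta_rot": [0, 0, 0]}, {"delta_pos": [1.17, 1.53, 0.9], "delta_rot": [0, 0, 0]}]'

```text
time_s: 24.05
tool_pos: [633.0, 189.4, 156.0]
tcp_rot: [-0.002, 0.707, 0.707, -0.003]
ft_force: [-0.7, -0.9, -1.6]
width: 0.383
```

Emit:
step_arm --series '[{"delta_pos": [0, 0, 0], "delta_rot": [0, 0, 0]}, {"delta_pos": [0, 0, 0], "delta_rot": [0, 0, 0]}]'

```text
time_s: 24.22
tool_pos: [634.6, 189.3, 159.0]
tcp_rot: [-0.001, 0.707, 0.707, -0.001]
ft_force: [-0.9, 0.1, -2.3]
width: 0.379
```

Run:
```python
from h import *
print(robot.read_state()["tool_pos"],robot.read_state()["joint_pos"].round(2)); print(robot.camera_model("wrist")["T"].round(3).tolist())
a=robot.get_image("wrist")
cv2.imwrite("pics/w9.png",a)
```

```text
[634.63744353 189.2516777  159.04067641] [ 0.18  0.37  1.58 -0.    1.19  0.18]
[[1.0, -0.001, -0.003, 634.28], [-0.002, -0.957, -0.289, 262.342], [-0.003, 0.289, -0.957, 288.253], [0.0, 0.0, 0.0, 1.0]]
```

View pics/w9.png

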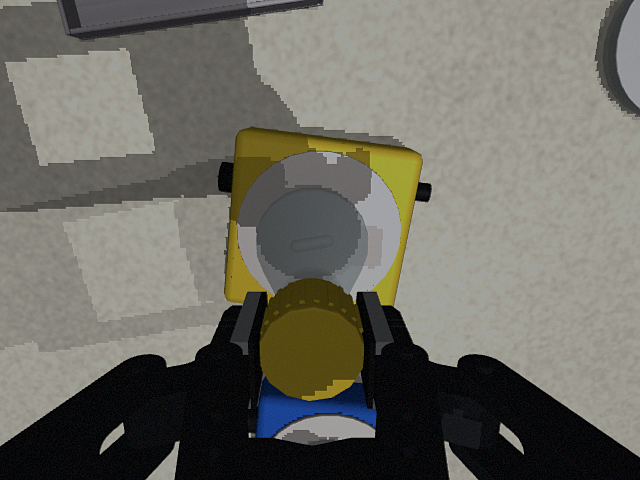

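The held yellow flask's base is at about (312,237) above the yellow plate, centred at (319,232). It needs about +3.5 mm in x.

Emit:
step_arm --series '[{"delta_pos": [-0.02, 0.11, 0.1], "delta_rot": [0, 0, 0]}, {"delta_pos": [-0.02, 0.11, 0.2], "delta_rot": [0, 0, 0]}, {"delta_pos": [-0.02, 0.11, 0.3], "delta_rot": [0, 0, 0]}, {"delta_pos": [-0.02, 0.11, 0.33], "delta_rot": [0, 0, 0]}, {"delta_pos": [-0.02, 0.11, 0.33], "delta_rot": [0, 0, 0]}]'

```text
time_s: 24.68
tool_pos: [639.1, 189.4, 149.7]
tcp_rot: [-0.0, 0.707, 0.707, -0.0]
ft_force: [-0.1, 0.4, -1.7]
width: 0.379
```

Emit:
step_arm --series '[{"delta_pos": [0, 0, 0.03], "delta_rot": [0, 0, 0]}, {"delta_pos": [0, 0, 0.06], "delta_rot": [0, 0, 0]}, {"delta_pos": [0, 0, 0.06], "delta_rot": [0, 0, 0]}]'

```text
time_s: 24.93
tool_pos: [639.5, 189.6, 148.3]
tcp_rot: [-0.0, 0.707, 0.707, -0.0]
ft_force: [-0.1, 1.1, -1.4]
width: 0.376
```

Emit:
step_arm --series '[{"delta_pos": [0, -0.02, 0.03], "delta_rot": [0, 0, 0]}, {"delta_pos": [0, -0.02, 0.06], "delta_rot": [0, 0, 0]}, {"delta_pos": [0, -0.02, 0.06], "delta_rot": [0, 0, 0]}]'

```text
time_s: 25.18
tool_pos: [639.2, 189.7, 147.4]
tcp_rot: [0.0, 0.707, 0.707, 0.0]
ft_force: [-0.7, 0.5, 1.1]
width: 0.379
```

Emit:
step_arm --series '[{"delta_pos": [0, 0, 0.03], "delta_rot": [0, 0, 0]}, {"delta_pos": [0, 0, 0.03], "delta_rot": [0, 0, 0]}]'

```text
time_s: 25.35
tool_pos: [639.2, 189.7, 147.3]
tcp_rot: [0.0, 0.707, 0.707, 0.0]
ft_force: [-2.1, -1.1, 4.8]
width: 0.378
```

Emit:
step_arm --series '[{"delta_pos": [0, 0, 0], "delta_rot": [0, 0, 0]}, {"delta_pos": [0, 0, 0], "delta_rot": [0, 0, 0]}, {"delta_pos": [0, 0, 0], "delta_rot": [0, 0, 0]}, {"delta_pos": [0, 0, 0], "delta_rot": [0, 0, 0]}, {"delta_pos": [0, 0, 0], "delta_rot": [0, 0, 0]}]' --hand 1

```text
time_s: 25.77
tool_pos: [638.9, 189.5, 145.4]
tcp_rot: [-0.0, 0.707, 0.707, -0.0]
ft_force: [-0.2, 1.4, -0.4]
width: 0.998
```

Emit:
step_arm --series '[{"delta_pos": [0, 0, -0.4], "delta_rot": [0, 0, 0]}, {"delta_pos": [0, 0, -1.2], "delta_rot": [0, 0, 0]}, {"delta_pos": [0, 0, -2.2], "delta_rot": [0, 0, 0]}, {"delta_pos": [0, 0, -3.2], "delta_rot": [0, 0, 0]}, {"delta_pos": [0, 0, -4], "delta_rot": [0, 0, 0]}]'

```text
time_s: 26.18
tool_pos: [639.6, 189.7, 269.3]
tcp_rot: [0.001, 0.707, 0.707, 0.001]
ft_force: [0.8, 0.7, 0.6]
width: 1.002
```

Emit:
step_arm --series '[{"delta_pos": [0, -1, -0.5], "delta_rot": [0, 0, 0]}, {"delta_pos": [0, -2, -0.5], "delta_rot": [0, 0, 0]}, {"delta_pos": [-1, -3, -0.5], "delta_rot": [0, 0, 0]}, {"delta_pos": [-1.5, -4, -0.5], "delta_rot": [0, 0, 0]}, {"delta_pos": [-2, -5, -0.5], "delta_rot": [0, 0, 0]}]'

```text
time_s: 26.6
tool_pos: [487.6, 128.9, 281.7]
tcp_rot: [0.001, 0.707, 0.707, 0.0]
ft_force: [0.2, 0.7, 0.1]
width: 1.0
```

Emit:
step_arm --series '[{"delta_pos": [0, 0, 0], "delta_rot": [0, 0, 0]}, {"delta_pos": [0, 0, 0], "delta_rot": [0, 0, 0]}, {"delta_pos": [0, 0, 0], "delta_rot": [0, 0, 0]}]'

```text
time_s: 26.85
tool_pos: [489.9, 129.8, 282.1]
tcp_rot: [0.001, 0.707, 0.707, 0.001]
ft_force: [-0.7, 1.2, 0.4]
width: 1.002
```

Run:
```python
from h import *
a=robot.get_image("scene")[140:380,160:530]; b=robot.get_image("side")[140:420,100:420]
cv2.imwrite("pics/sc9.png",cv2.resize(a,None,fx=2,fy=2,interpolation=cv2.INTER_CUBIC))
cv2.imwrite("pics/sd9.png",cv2.resize(b,None,fx=2,fy=2,interpolation=cv2.INTER_CUBIC))
```

```text
(no output)
```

View pics/sc9.png

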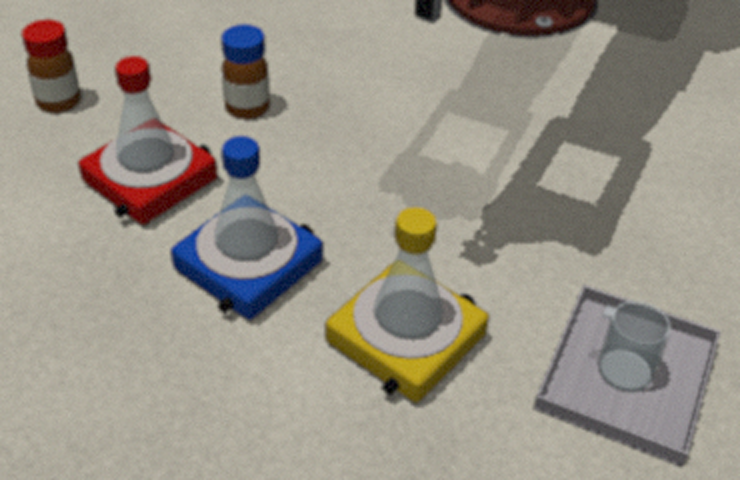

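View pics/sd9.png

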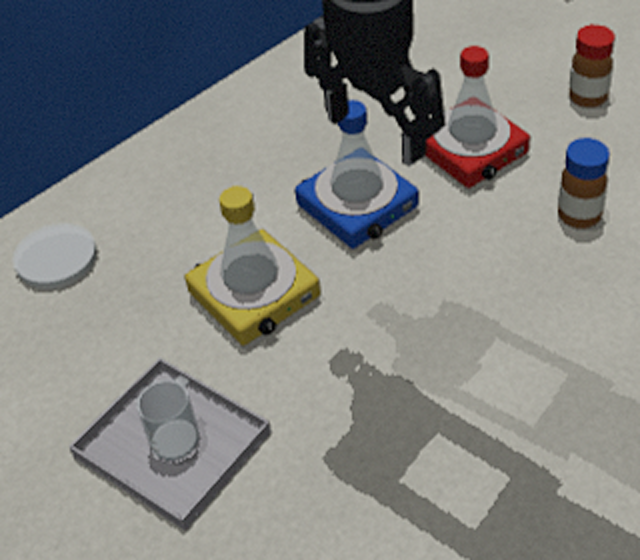

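All three flasks and the beaker stand upright in their places. The red base at (146,150) in the scene crop looks slightly off its plate centre at (147,157), so I check the centring numerically.

Run:
```python
from h import *
np.set_printoptions(precision=1,suppress=True)
tgt=dict(r=(603,-164.4),b=(645.8,9),y=(638.4,189))
rng=dict(r=[(0,8),(172,180)],b=[(105,125)],y=[(22,34)])
C={}
for n in("scene","side"):
    c=robot.camera_model(n); h=cv2.cvtColor(robot.get_image(n),cv2.COLOR_BGR2HSV)
    for k,t in tgt.items():
        u=P(c)@np.r_[t,148.5,1]; u=u[:2]/u[2]
        y0,x0=int(u[1])-14,int(u[0])-14; w=h[y0:y0+28,x0:x0+28]
        mk=sum(cv2.inRange(w,(a,140,60),(b,255,255))//255 for a,b in rng[k])
        nl,lab,st,ce=cv2.connectedComponentsWithStats(mk); j=1+st[1:,4].argmax()
        C[n,k]=ce[j]+[x0,y0]; print(n,k,"found-expected px",C[n,k]-u,st[j,4])
for k,t in tgt.items():
    X=tri(robot.camera_model("scene"),C["scene",k],robot.camera_model("side"),C["side",k]); print(k,X,X[:2]-t)
```

```text
scene r found-expected px [-0.3 -0.5] 237
scene b found-expected px [-0.4 -0.7] 287
scene y found-expected px [ 0.2 -0.2] 368
side r found-expected px [0.5 0.2] 175
side b found-expected px [2.2 1.2] 154
side y found-expected px [-0.2  0.8] 239
r [ 602.  -165.6  148.2] [-1.  -1.2]
b [642.1   5.6 145.3] [-3.7 -3.4]
y [637.7 189.7 147.8] [-0.7  0.7]
```

The caps lie within about 1 mm of the plate centres. The side view's blue reading is off because the gripper partly hides that cap there. The scene view agrees to under 1 px. I'm handing in.

```bash
python3 -c "
from cell import robot
print(robot.close_job(), robot.read_state()['time_s'])"
```

```text
the job is handed in; nothing more can be done
the job is handed in; nothing more can be done
```

The stirring station is ready and the job is handed in, at about 27 s on the robot's clock. The beaker went upright into the steel tray first. Then the red, blue and yellow flasks went onto the stirrers matching their caps, each lowered until the wrist force showed light contact (about 4–6 N) before the jaws opened.

- **Upright and in place:** the last scene and side pictures show the beaker and all three flasks standing. The two brown bottles look untouched, though I did not measure their positions.
- **Centring, red and yellow:** the two-camera check put both caps within about 1.6 mm of the plate centres.
- **Centring, blue (disagreed):** the same check gave about 5 mm off. The gripper partly hid that cap in the side view, so I did not rely on it. The scene view alone agreed to under 1 px (about 2 mm).

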